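Move the watches to the display rack, order reversed

ROBOT

A 7-joint arm with a two-finger parallel gripper is mounted at the origin on the work surface. World frame = base frame: x ahead of the robot, y to its left, z up, the work surface at z = 0. Lengths are in m, angles in rad, forces in N, time in s.
With the tool pointing down it reaches from about 0.425 to 0.875 m from the base axis. Payload 8.4 kg.
Tool frame: the origin (TCP) lies on the centre line of the jaws, within the pads' length; the fingertips stand 8 mm ahead of it and the grasp point (between the pads) lies 11 mm behind it; z points along the fingers, y is the direction in which the jaws open and shut (so a half turn about z gives the same grasp; the last joint's range is limited). The gripper opens to 87 mm and grips with 3 to 60 N. Pads are 19 mm wide; open, the fingers measure 117 mm over their backs; the gripper's body (75 mm by 190 mm) begins 51 mm behind the grasp point.
Start: joints at [1.137, 0.333, 0.04, 1.465, -0.013, 1.343, -0.059], TCP at [0.214, -0.614, 0.204] pointing down, gripper open.
Joint ranges: [-2.58, 2.58], [-0.38, 2.09], [-1.3, 1.39], [0.25, 2.4], [-1.5, 4.64], [0.08, 2.09], [-2.65, 2.65]. Speed limits (rad/s): [2.22, 2.22, 2.79, 2.79, 3.14, 3.14, 3.14].

INTERFACE

Orientations are given as a unit quaternion [x, y, z, w].
In Python, from bench import r gives the robot as it stands. Calls block until the motion is done:
- r.move_to(position, orientation): joint-space move of the TCP to a pose.
- r.move_linear(position, attitude=None, velocity=0.15, force_limit=None): straight line of the TCP; attitude=None keeps the orientation; velocity is the mean speed in m/s. With force_limit (N) it stops when the force on the tool has changed by that much, and returns True; else False.
- r.movej(angles): joint-space move.
- r.gripper_to(opening): finger opening in m; the grip force is fixed at half the most; returns when the fingers have stopped.
- r.sleep(seconds).
- r.ik(position, orientation): joint angles nearest the present ones, or None.
- r.get_state(): the state.
- r.get_image(name): name is "side" or "top" or "wrist"; returns (picture, depth): 384x512x3 uint8, blue, green, red; 384x512 float32, m along the optical axis (not along the pixel's ray), 0 where there is no reading.
- r.calibration(name): a dict with "fx", "fy", "cx", "cy" (pixels), "extrinsics" (4x4, takes a point from camera to world coordinates). Camera axes: x right, y up, looking along -z (the intrinsics and any distortion apply to the point x, -y, -z); pixel columns grow to the right and rows downward; lengths in m; the calibration is good to about 2 mm. The wrist camera is an equidistant fisheye: a pixel r from the principal point sees the ray r / f radians off the axis. A picture is of the moment at which its call begins: read the wrist's pose just before it. calibration takes no time and is no camera call; for the wrist camera it gives the pose at the moment of the call.
A pose or a line that the arm cannot do raises r.Unreachable and nothing moves.
- r.job_done(): hands the job in, once; it reports no verdict.
The state is a dict: "time": time; "joint_pos": joint angles; "qvel": joint speeds; "joint_torque": joint torques, N m; "tcp_pos": TCP position; "ee_rot": TCP orientation; "ft_force": force on the tool from outside, world axes, zero at the start; "wrist_torque": the same for the moment, N m; "opening": finger opening in m.
Only numpy, scipy, OpenCV 4.12 (cv2) and the standard library are available. Lean on these libraries where they do the work, as an engineer would, in place of code of your own. Each camera call takes 0.05 s, during which the arm holds its last target.

TASK

Move the four wristwatches on their blocks from the dark storage rack to the pale display rack, one to a bay, in reverse order, so that visitors across the table read the row the right way round: as seen from the robot, the leftmost watch in storage goes into the rightmost bay, the next one into the bay beside it, and so on. Stand each watch upright, dial up, in the middle of its bay with its band running front to back like the ribs (either end may face front), setting it down rather than dropping it.

Things in the scene. Friction and masses are not known exactly. Their poses are not given: they have to be found in the camera images.
- watch_large: Wristwatch with a big round head (38 mm across, 10 mm high) closed round its grey block: one rigid loose piece, 140 g. Block 46 (x) by 40 (y) by 34 mm high; steel band 20 mm wide (y) over it, flat faces 50 mm apart (x) from 4 to 36 mm up: grip across these; head on top, from 36 mm up. Origin: centre of underside; z up, x along the band. Only the head differs between the four.
- watch_small: Wristwatch with a small round head (24 mm across, 7 mm high) closed round its grey block: one rigid loose piece, 140 g. Block 46 (x) by 40 (y) by 34 mm high; steel band 20 mm wide (y) over it, flat faces 50 mm apart (x) from 4 to 36 mm up: grip across these; head on top, from 36 mm up. Origin: centre of underside; z up, x along the band. Only the head differs between the four.
- watch_square: Wristwatch with a square head (30 x 30 mm, 9 mm high) closed round its grey block: one rigid loose piece, 140 g. Block 46 (x) by 40 (y) by 34 mm high; steel band 20 mm wide (y) over it, flat faces 50 mm apart (x) from 4 to 36 mm up: grip across these; head on top, from 36 mm up. Origin: centre of underside; z up, x along the band. Only the head differs between the four.
- watch_oblong: Wristwatch with a narrow oblong head (40 mm along x, 20 mm along y, 8 mm high) closed round its grey block: one rigid loose piece, 140 g. Block 46 (x) by 40 (y) by 34 mm high; steel band 20 mm wide (y) over it, flat faces 50 mm apart (x) from 4 to 36 mm up: grip across these; head on top, from 36 mm up. Origin: centre of underside; z up, x along the band. Only the head differs between the four.
- pad_large: Fixed cork pad, 64 (x) by 56 (y) by 3 mm thick, on the storage rack; the large watch stands on it at the start (centred within 3 mm, turned up to 0.1 rad). The four pads look alike; their order along the rack differs each time. Origin: centre of underside, 20 mm above the table.
- pad_small: Fixed cork pad, 64 (x) by 56 (y) by 3 mm thick, on the storage rack; the small watch stands on it at the start (centred within 3 mm, turned up to 0.1 rad). The four pads look alike; their order along the rack differs each time. Origin: centre of underside, 20 mm above the table.
- pad_square: Fixed cork pad, 64 (x) by 56 (y) by 3 mm thick, on the storage rack; the square watch stands on it at the start (centred within 3 mm, turned up to 0.1 rad). The four pads look alike; their order along the rack differs each time. Origin: centre of underside, 20 mm above the table.
- pad_oblong: Fixed cork pad, 64 (x) by 56 (y) by 3 mm thick, on the storage rack; the oblong watch stands on it at the start (centred within 3 mm, turned up to 0.1 rad). The four pads look alike; their order along the rack differs each time. Origin: centre of underside, 20 mm above the table.
- storage: Storage rack: fixed dark-wood board, 80 (x) by 286 (y) by 20 mm thick, with four cork pads in a row centred at y = +105, +35, -35, -105 mm; pad tops 23 mm above the table. Stands left or right of the display rack, turned up to 0.25 rad. Origin: centre of underside, on the table; x away from the robot, +y to the robot's left.
- display: Display rack: fixed pale-wood board, 80 (x) by 286 (y) by 20 mm thick, empty at first. Five ribs along x (6 mm thick, 8 mm high) part it into four bays 64 mm wide, open front and back, centred at x = 0, y = +105, +35, -35, -105 mm; floors 20 mm above the table. Turned up to 0.25 rad. Origin: centre of underside, on the table; x away from the robot, +y to its left.

How it is judged:
At the end, for the whole second after the job is handed in: Each watch stands in the display bay that mirrors its storage place (leftmost to rightmost and so on), within 14 mm of the bay centre in x and in y, on the bay floor within 5 mm, upright within 0.1 rad, band in line with the ribs within 0.3 rad, released and at rest (((y of pad_large in the frame of storage between 0.085 and 0.125 m and y of watch_large in the frame of display between -0.119 and -0.091 m) or (y of pad_large in the frame of storage between 0.015 and 0.055 m and y of watch_large in the frame of display between -0.049 and -0.021 m) or (y of pad_large in the frame of storage between -0.055 and -0.015 m and y of watch_large in the frame of display between 0.021 and 0.049 m) or (y of pad_large in the frame of storage between -0.125 and -0.085 m and y of watch_large in the frame of display between 0.091 and 0.119 m)) and x of watch_large in the frame of display between -0.014 and 0.014 m and z of watch_large in the frame of display between 0.015 and 0.024 m and angle between each of watch_large, watch_small, watch_square, watch_oblong's own z axis and vertical below 0.1 rad and angle between the x axis of each of watch_large, watch_small, watch_square, watch_oblong and the x axis of display, either way round below 0.3 rad and linear speed of each of watch_large, watch_small, watch_square, watch_oblong below 0.01 m/s and angular speed of each of watch_large, watch_small, watch_square, watch_oblong below 0.1 rad/s and ((y of pad_small in the frame of storage between 0.085 and 0.125 m and y of watch_small in the frame of display between -0.119 and -0.091 m) or (y of pad_small in the frame of storage between 0.015 and 0.055 m and y of watch_small in the frame of display between -0.049 and -0.021 m) or (y of pad_small in the frame of storage between -0.055 and -0.015 m and y of watch_small in the frame of display between 0.021 and 0.049 m) or (y of pad_small in the frame of storage between -0.125 and -0.085 m and y of watch_small in the frame of display between 0.091 and 0.119 m)) and x of watch_small in the frame of display between -0.014 and 0.014 m and z of watch_small in the frame of display between 0.015 and 0.024 m and ((y of pad_square in the frame of storage between 0.085 and 0.125 m and y of watch_square in the frame of display between -0.119 and -0.091 m) or (y of pad_square in the frame of storage between 0.015 and 0.055 m and y of watch_square in the frame of display between -0.049 and -0.021 m) or (y of pad_square in the frame of storage between -0.055 and -0.015 m and y of watch_square in the frame of display between 0.021 and 0.049 m) or (y of pad_square in the frame of storage between -0.125 and -0.085 m and y of watch_square in the frame of display between 0.091 and 0.119 m)) and x of watch_square in the frame of display between -0.014 and 0.014 m and z of watch_square in the frame of display between 0.015 and 0.024 m and ((y of pad_oblong in the frame of storage between 0.085 and 0.125 m and y of watch_oblong in the frame of display between -0.119 and -0.091 m) or (y of pad_oblong in the frame of storage between 0.015 and 0.055 m and y of watch_oblong in the frame of display between -0.049 and -0.021 m) or (y of pad_oblong in the frame of storage between -0.055 and -0.015 m and y of watch_oblong in the frame of display between 0.021 and 0.049 m) or (y of pad_oblong in the frame of storage between -0.125 and -0.085 m and y of watch_oblong in the frame of display between 0.091 and 0.119 m)) and x of watch_oblong in the frame of display between -0.014 and 0.014 m and z of watch_oblong in the frame of display between 0.015 and 0.024 m); the robot touches nothing.
It fails at once if a watch is tipped over (angle between any of watch_large, watch_small, watch_square, watch_oblong's own z axis and vertical above 0.8 rad).
It fails at once if a watch is let go in the air, more than 2 cm above a rack ((contact force between the fingers and watch_large below 0.02 N and height (world z) of watch_large above 0.047 m) or (contact force between the fingers and watch_small below 0.02 N and height (world z) of watch_small above 0.047 m) or (contact force between the fingers and watch_square below 0.02 N and height (world z) of watch_square above 0.047 m) or (contact force between the fingers and watch_oblong below 0.02 N and height (world z) of watch_oblong above 0.047 m)).
It also fails if it takes over 106 s, if anything falls off the work surface, if the arm or the gripper's body presses on something with over 40 N, if the wrist force passes 120 N, or if a joint passes its speed limit or range.

## Working session

There is one attempt and no reset: what is moved stays moved. The work goes in short steps, each a Python script; the robot and the scene stay as the last script left them, time stands still between calls to the robot, and variables do not carry over. Pictures are saved under pics/ and viewed, and the job is handed in when it is done.

```bash
ls; mkdir -p pics; python3 - <<'E'
from bench import r
import cv2,numpy as np
s=r.get_state();print(s)
for n in ["top","side"]:
    c=r.calibration(n);print(n,{k:(np.round(v,4).tolist()) for k,v in c.items()})
    im,d=r.get_image(n);cv2.imwrite(f"pics/{n}0.png",im);np.save(f"pics/{n}0.npy",d);print(d.min(),d.max())
E
```

```text
pics
{'time': 0.0, 'joint_pos': array([ 1.13680686,  0.33391064,  0.0398884 ,  1.46625275, -0.01340742,
        1.34336593, -0.05848815]), 'qvel': array([-0.00020006,  0.00102496,  0.00050081,  0.00086949,  0.00155909,
       -0.00154592, -0.00124866]), 'joint_torque': array([ 2.64065398e-03, -6.56358862e+01,  1.33551713e+00, -4.03804529e+01,
       -5.99511084e-02,  4.49279614e-02,  1.27544995e-04]), 'tcp_pos': array([ 0.2133639 , -0.61343575,  0.20276878]), 'ee_rot': array([ 9.86023560e-01,  1.66603847e-01, -1.93319817e-04, -8.12554676e-04]), 'ft_force': array([ 0.31083246, -0.15489045, -0.18997772]), 'wrist_torque': array([-0.04279889, -0.05520315,  0.01405795]), 'opening': 0.08706404580809872}
top {'fx': 429.2271, 'fy': 429.2271, 'cx': 256.5696, 'cy': 193.5546, 'extrinsics': [[-0.0144, 0.9898, -0.1414, 0.3897], [-0.9999, -0.0133, 0.0088, -0.0094], [0.0068, 0.1415, 0.9899, 1.0513], [0.0, 0.0, 0.0, 1.0]]}
0.0 1.9669359
side {'fx': 371.4655, 'fy': 371.4655, 'cx': 250.7107, 'cy': 193.7372, 'extrinsics': [[0.7249, 0.4501, -0.5214, 0.0676], [-0.6886, 0.4909, -0.5337, -0.4631], [0.0157, 0.7459, 0.6658, 0.6095], [0.0, 0.0, 0.0, 1.0]]}
0.0 3.1146772
```

View pics/top0.png

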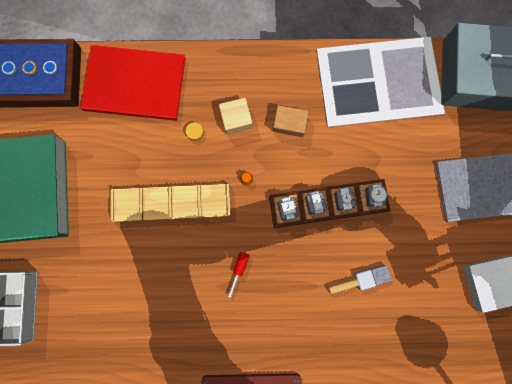

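View pics/side0.png

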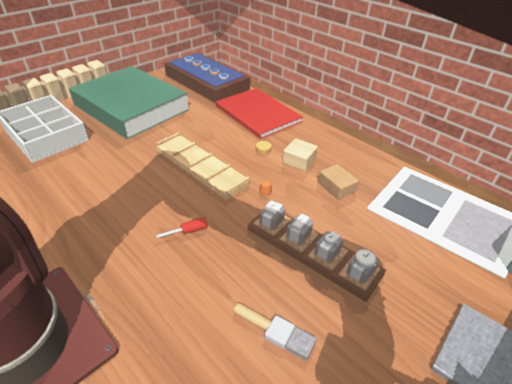

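The top view shows the display rack at cols 110–230, rows 183–222, and the storage rack with four watches at cols 270–390, rows 180–227. I'll measure both racks by combining depth with colour masks.

```bash
cat > h.py <<'E'
import numpy as np,cv2
def cloud(c,d):
    v,u=np.mgrid[0:384,0:512]
    P=np.stack([(u-c['cx'])/c['fx']*d,-(v-c['cy'])/c['fy']*d,-d],-1)
    E=np.array(c['extrinsics']);return P@E[:3,:3].T+E[:3,3]
def ray(c,uv,z):
    uv=np.atleast_2d(np.asarray(uv,float))
    P=np.stack([(uv[:,0]-c['cx'])/c['fx'],-(uv[:,1]-c['cy'])/c['fy'],-np.ones(len(uv))],-1)
    E=np.array(c['extrinsics']);D=P@E[:3,:3].T;t=(z-E[2,3])/D[:,2];return E[:3,3]+D*t[:,None]
E
python3 - <<'E'
from bench import r
from h import *
im=cv2.imread('pics/top0.png');d=np.load('pics/top0.npy');c=r.calibration('top')
W=cloud(c,d);z=W[...,2]
cv2.imwrite('pics/top0z.png',cv2.resize(im[165:235,100:400],None,fx=2.66,fy=2.66,interpolation=cv2.INTER_CUBIC))
for name,(a,b) in dict(disp=(100,240),stor=(260,400)).items():
    m=np.zeros((384,512),bool);m[172:235,a:b]=1
    print(name,'table z',np.median(z[225:232,a:b][d[225:232,a:b]>0]))
    mm=m&(z>.012)&(z<.1)&(d>0)
    n,l,st,_=cv2.connectedComponentsWithStats(mm.astype(np.uint8));k=1+np.argmax(st[1:,4]);mm=l==k
    print(st[k],np.percentile(z[mm],[5,25,50,75,95]))
    # silhouette contour cast on z=0.02 
    low=mm
    rc=cv2.minAreaRect(np.float32(W[low][:,:2]));print(rc)
    if name=='stor':
        t=m&(z>.05)
        n,l,st,ce=cv2.connectedComponentsWithStats(t.astype(np.uint8))
        for i in range(1,n):
            if st[i,4]>20: print(ce[i],st[i],W[l==i].mean(0).round(4),np.percentile(z[l==i],90).round(3),cv2.minAreaRect(np.float32(W[l==i][:,:2])))
E
```

```text
disp table z -0.0010563095829920766
[ 111  184  120   38 3904] [0.01594928 0.0177873  0.01921736 0.02084903 0.0266731 ]
((0.519333004951477, 0.18991541862487793), (0.08057767897844315, 0.285325825214386), 1.8546240329742432)
stor table z -0.0011886156499035794
[ 269  179  121   49 3849] [0.01661834 0.01937304 0.02259542 0.05633689 0.06787595]
((0.5127872824668884, -0.19438442587852478), (0.08043520152568817, 0.286066472530365), 7.328182697296143)
[376.74033149 194.73756906] [368 184  20  22 362] [ 0.5241 -0.2973  0.0655] 0.07 ((0.47428494691848755, -0.16186384856700897), (0.05323197320103645, 0.34463217854499817), 20.232730865478516)
[345.14899713 198.30372493] [336 187  19  23 349] [ 0.5166 -0.2231  0.0668] 0.066 ((0.47133225202560425, -0.12331202626228333), (0.05316593497991562, 0.27519819140434265), 24.682300567626953)
[315.92877493 202.28205128] [306 191  21  23 351] [ 0.509  -0.1561  0.0601] 0.067 ((0.5099859833717346, -0.15708693861961365), (0.05136897787451744, 0.03979542851448059), 11.897819519042969)
[287.68450704 207.94366197] [278 197  20  23 355] [ 0.4961 -0.0896  0.0641] 0.068 ((0.462158203125, -0.05034048855304718), (0.05431355535984039, 0.15731969475746155), 41.47052001953125)
```

View pics/top0z.png

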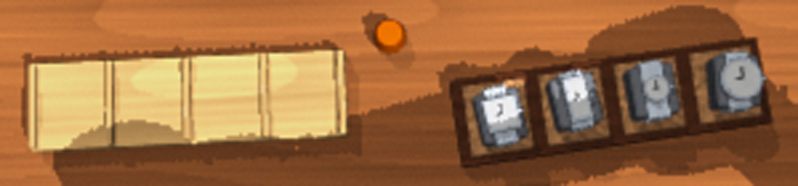

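Both boards come out at 80 × 286 mm, matching the specification. Left to right, the watches are square, oblong, small and large. Next I'll get each watch's pose and check reachability.

```bash
python3 - <<'E'
from bench import r
from h import *
from scipy.spatial.transform import Rotation as R
d=np.load('pics/top0.npy');c=r.calibration('top')
W=cloud(c,d);z=W[...,2]
S=np.array([.5128,-.1944]);sy=np.deg2rad(7.33);D=np.array([.5193,.1899]);dy=np.deg2rad(1.855)
def tf(o,a,p): return o+np.array([[np.cos(a),-np.sin(a)],[np.sin(a),np.cos(a)]])@p
def quat(a): # tool down, tool y at angle a (rack x axis)
    y=np.array([np.cos(a),np.sin(a),0]);zz=np.array([0,0,-1.]);return R.from_matrix(np.stack([np.cross(y,zz),y,zz],1)).as_quat()
for yy in (.105,.035,-.035,-.105):
    p=tf(S,sy,[0,yy])
    m=(np.hypot(W[...,0]-p[0],W[...,1]-p[1])<.042)&(z>.045)&(z<.08)
    m=cv2.morphologyEx(m.astype(np.uint8),cv2.MORPH_OPEN,np.ones((3,3)))>0
    rc=cv2.minAreaRect(np.float32(W[m][:,:2]))
    print(yy,p.round(4),W[m].mean(0).round(4),rc)
    for k in (0,np.pi):
      for zt in(.036,.16):
        a=r.ik([*p,zt],quat(sy+k));b=r.ik([*tf(D,dy,[0,-yy]),zt],quat(dy+k))
        print('  ',k,zt,None if a is None else a.round(2),None if b is None else b.round(2))
E
```

```text
0.105 [ 0.4994 -0.0903] [ 0.4963 -0.0897  0.0613] ((0.4972906708717346, -0.09078213572502136), (0.05145394802093506, 0.04022463038563728), 12.812660217285156)
   0 0.036 [ 0.58  0.25 -0.54  1.97  0.16  0.96  0.09] [ 0.53  0.39 -0.91  1.91  0.36  1.02 -0.5 ]
   0 0.16 [ 0.61  0.11 -0.55  1.84  0.06  1.21  0.17] [ 0.53  0.21 -0.87  1.78  0.17  1.23 -0.35]
   3.141592653589793 0.036 [-0.93  0.45  1.23  2.04 -0.51  1.01 -2.45] [ 0.67  0.47 -1.09  1.9   0.48  1.06  2.55]
   3.141592653589793 0.16 None None
0.035 [ 0.5083 -0.1597] [ 0.5088 -0.1556  0.0599] ((0.5098516941070557, -0.15711523592472076), (0.05109446868300438, 0.03979542851448059), 11.897819519042969)
   0 0.036 [ 0.64  0.29 -0.48  1.91  0.16  0.97  0.22] [ 0.45  0.45 -0.99  1.87  0.43  1.05 -0.68]
   0 0.16 [ 0.67  0.16 -0.49  1.79  0.08  1.21  0.28] [ 0.52  0.29 -1.04  1.75  0.27  1.25 -0.55]
   3.141592653589793 0.036 [-0.75  0.53  1.23  1.98 -0.59  1.05 -2.27] [ 0.52  0.51 -1.09  1.87  0.51  1.08  2.4 ]
   3.141592653589793 0.16 [-0.84  0.25  1.24  1.85 -0.25  1.22 -2.54] [ 0.56  0.32 -1.09  1.74  0.29  1.26  2.57]
-0.035 [
[... 461 characters left out ...]
]
   3.141592653589793 0.16 [-0.64  0.38  1.23  1.77 -0.38  1.26 -2.33] [ 0.41  0.38 -1.09  1.69  0.35  1.28  2.41]
-0.105 [ 0.5262 -0.2985] [ 0.5241 -0.2974  0.0622] ((0.5254451632499695, -0.2995929419994354), (0.05146142095327377, 0.039251405745744705), 0.561769962310791)
   0 0.036 [ 0.76  0.41 -0.39  1.74  0.18  1.02  0.43] [ 0.17  0.57 -0.99  1.75  0.53  1.12 -0.95]
   0 0.16 [ 0.76  0.3  -0.38  1.62  0.12  1.25  0.48] [ 0.36  0.58 -1.3   1.62  0.57  1.38 -0.98]
   3.141592653589793 0.036 [ 0.44  0.38  0.    1.76 -0.    1.   -2.57] [ 0.24  0.63 -1.1   1.75  0.61  1.15  2.13]
   3.141592653589793 0.16 [ 0.47  0.27 -0.04  1.64  0.01  1.24 -2.58] [ 0.25  0.46 -1.09  1.62  0.42  1.32  2.27]
```

All four measured footprints are about 51 × 40 mm, against 50 × 40 given, and all poses are reachable. I'll pick the first watch, with a check after gripping.

```bash
cat >> h.py <<'E'
from bench import r
from scipy.spatial.transform import Rotation as R
D=np.array([.5193,.1899]);DY=np.deg2rad(1.855)
WT=[((.4973,-.0908),12.8),((.5099,-.1571),11.9),((.5178,-.2261),4.9),((.5254,-.2996),.56)]
BAY=[-.105,-.035,.035,.105]
def tf(o,a,p): return o+np.array([[np.cos(a),-np.sin(a)],[np.sin(a),np.cos(a)]])@p
def quat(a):
    y=np.array([np.cos(a),np.sin(a),0]);zz=np.array([0,0,-1.]);return R.from_matrix(np.stack([np.cross(y,zz),y,zz],1)).as_quat()
def say(t):
    s=r.get_state();print(t,round(s['time'],2),s['tcp_pos'].round(4),'open',round(s['opening'],4),'F',s['ft_force'].round(1),'q',s['joint_pos'].round(2))
ZT=.14
def pick(i):
    p,a=WT[i];q=quat(np.deg2rad(a))
    try: r.move_linear([*p,ZT],q,velocity=.3)
    except r.Unreachable: print('fallback');r.move_to([*p,ZT],q)
    say('above')
    h=r.move_linear([*p,.036],velocity=.1,force_limit=8);say(f'down {h}')
    if h: return
    r.gripper_to(.04);say('grip')
    r.move_linear([*p,ZT],velocity=.12);say('lift')
def place(i):
    p=tf(D,DY,[0,BAY[i]]);q=quat(DY)
    try: r.move_linear([*p,ZT],q,velocity=.25)
    except r.Unreachable: print('fallback');r.move_to([*p,ZT],q)
    say('over bay')
    r.move_linear([*p,.05],velocity=.12)
    h=r.move_linear([*p,.0325],velocity=.03,force_limit=6);say(f'set {h}')
    r.gripper_to(.087);say('rel')
    r.move_linear([*p,ZT],velocity=.15);say('up')
E
python3 - <<'E'
from h import *
pick(0)
im,_=r.get_image('wrist');cv2.imwrite('pics/w1.png',im)
im,_=r.get_image('side');cv2.imwrite('pics/s1.png',im)
E
```

```text
above 2.24 [ 0.4969 -0.0921  0.14  ] open 0.0868 F [-0.   0.  -0.9] q [ 0.59  0.12 -0.53  1.87  0.07  1.17  0.26]
down False 3.43 [ 0.4978 -0.0909  0.0366] open 0.0871 F [ 0.5 -0.3  0.3] q [ 0.56  0.24 -0.52  1.98  0.15  0.96  0.19]
grip 4.17 [ 0.4974 -0.0908  0.036 ] open 0.0491 F [0.  0.4 1.2] q [ 0.56  0.25 -0.52  1.98  0.15  0.96  0.19]
lift 5.18 [ 0.4967 -0.0908  0.1392] open 0.0494 F [ 0.5  0.2 -1.3] q [ 0.59  0.12 -0.53  1.87  0.07  1.16  0.26]
```

View pics/w1.png

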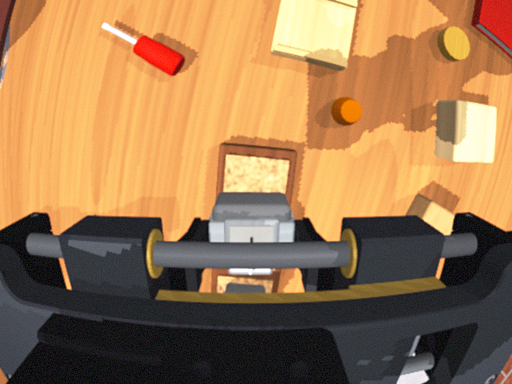

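View pics/s1.png

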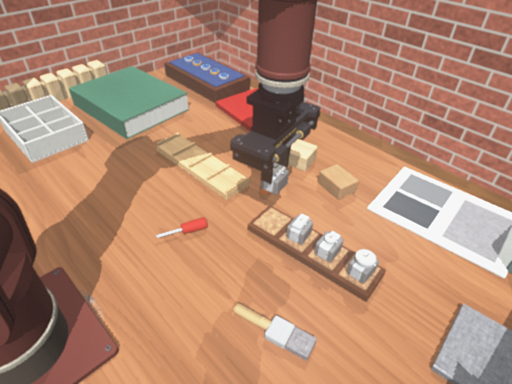

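The wrist view shows the watch between the jaws near (252,235), with its pad empty at (257,172). The side view shows it hanging upright at (274,180), and the 49 mm opening matches the band. Now placing it.

```bash
python3 - <<'E'
from h import *
place(0)
im,_=r.get_image('side');cv2.imwrite('pics/s2.png',im)
im,d=r.get_image('top');cv2.imwrite('pics/t2.png',cv2.resize(im[165:235,100:400],None,fx=2.66,fy=2.66,interpolation=cv2.INTER_CUBIC))
E
```

```text
over bay 6.14 [0.5225 0.0836 0.1396] open 0.0491 F [ 0.2 -0.9 -1.3] q [ 0.34  0.19 -0.64  1.81  0.12  1.18 -0.31]
set True 7.6 [0.5224 0.0848 0.033 ] open 0.0492 F [-0.8 -0.9  5.2] q [ 0.3   0.32 -0.62  1.92  0.22  0.98 -0.39]
rel 8.51 [0.5217 0.0846 0.0325] open 0.0865 F [ 0.3 -0.1 -0.2] q [ 0.3   0.32 -0.62  1.92  0.22  0.98 -0.39]
up 9.38 [0.5222 0.0847 0.1391] open 0.0871 F [-0.6 -0.3  0.5] q [ 0.34  0.19 -0.65  1.81  0.12  1.18 -0.31]
```

View pics/s2.png

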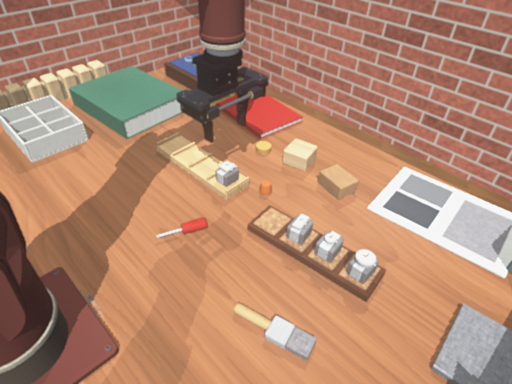

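View pics/t2.png

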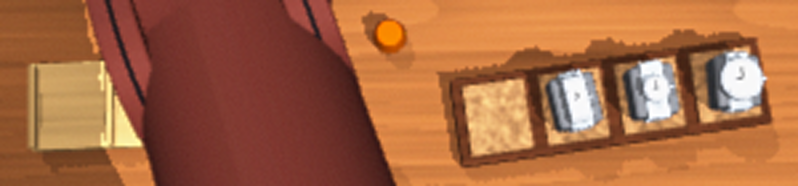

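The side view shows the square watch upright in the rightmost bay at (228,174). The arm blocks the top view of the display rack, but the three remaining watches haven't moved. On to the rest.

```bash
python3 - <<'E'
from h import *
import sys
for i in (1,2,3):
    pick(i)
    o=r.get_state()['opening']
    if not .047<o<.053: print('BAD GRIP');sys.exit()
    place(i)
r.move_linear([.50,-.2,.25],velocity=.3)
im,_=r.get_image('side');cv2.imwrite('pics/s3.png',im)
im,d=r.get_image('top');cv2.imwrite('pics/t3.png',im);np.save('pics/t3.npy',d)
cv2.imwrite('pics/t3z.png',cv2.resize(im[165:235,100:400],None,fx=2.66,fy=2.66,interpolation=cv2.INTER_CUBIC))
say('end')
W=cloud(r.calibration('top'),d);z=W[...,2]
for b in BAY:
    p=tf(D,DY,[0,b]);m=(np.hypot(W[...,0]-p[0],W[...,1]-p[1])<.042)&(z>.042)&(z<.08)
    m=cv2.morphologyEx(m.astype(np.uint8),cv2.MORPH_OPEN,np.ones((3,3)))>0
    if m.sum()<20: print('none');continue
    rc=cv2.minAreaRect(np.float32(W[m][:,:2]))
    print(b,'err in rack frame mm',1e3*tf(np.zeros(2),-DY,np.array(rc[0])-p),rc, np.percentile(z[m],[50,95]))
E
```

```text
above 10.43 [ 0.51   -0.1553  0.1397] open 0.0872 F [ 0.9  0.7 -0.6] q [ 0.66  0.18 -0.49  1.81  0.09  1.18  0.35]
down False 11.62 [ 0.5104 -0.1572  0.0367] open 0.087 F [-0.2  0.6  0. ] q [ 0.63  0.29 -0.47  1.91  0.16  0.97  0.29]
grip 12.36 [ 0.5099 -0.1571  0.036 ] open 0.0492 F [ 0.4 -0.5  0.2] q [ 0.63  0.29 -0.47  1.91  0.16  0.97  0.29]
lift 13.38 [ 0.5093 -0.157   0.1392] open 0.0493 F [-0.  -0.4 -1.2] q [ 0.66  0.18 -0.49  1.81  0.09  1.17  0.35]
over bay 14.78 [0.5205 0.1537 0.1397] open 0.0491 F [ 0.8 -0.3 -1.3] q [ 0.24  0.23 -0.69  1.78  0.16  1.19 -0.46]
set True 16.23 [0.5201 0.1548 0.033 ] open 0.0493 F [-0.3 -0.5  6.1] q [ 0.2   0.35 -0.66  1.89  0.25  0.99 -0.54]
rel 17.14 [0.5196 0.1545 0.0325] open 0.0869 F [-0.7  0.3 -0.4] q [ 0.2   0.35 -0.66  1.89  0.25  0.99 -0.54]
up 18.01 [0.5199 0.1546 0.1391] open 0.0872 F [ 0.6  0.6 -0.8] q [ 0.24  0.23 -0.69  1.78  0.16  1.19 -0.47]
above 19.43 [ 0.5181 -0.2242  0.1399] open 0.0871 F [ 0.4  0.8 -0.3] q [ 0.71  0.24 -0.44  1.74  0.11  1.19  0.33]
down False 20.62 [ 0.5183 -0.2262  0.0367] open 0.087 F [ 0.7  0.4 -1. ] q
[... 1778 characters left out ...]
-0.54785884] ((0.521397590637207, 0.08436473459005356), (0.051622308790683746, 0.0382508784532547), 0.26279088854789734) [0.05830916 0.06701074]
-0.035 err in rack frame mm [-2.11684711 -1.00731662] ((0.518349826335907, 0.15384303033351898), (0.04992333799600601, 0.039896972477436066), 1.2655583620071411) [0.05499483 0.06516918]
0.035 err in rack frame mm [-1.18576736 -0.81580027] ((0.5170083045959473, 0.22402790188789368), (0.050400543957948685, 0.04119369387626648), 1.5127347707748413) [0.05458823 0.0637466 ]
0.105 err in rack frame mm [-1.03417433 -4.15186204] ((0.5150018930435181, 0.2906618118286133), (0.05198996886610985, 0.040860965847969055), 1.242888331413269) [0.0630137  0.06787443]
```

View pics/t3z.png

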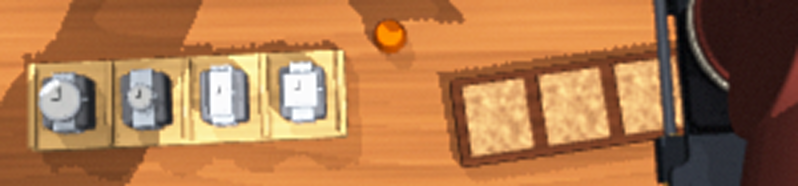

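View pics/s3.png

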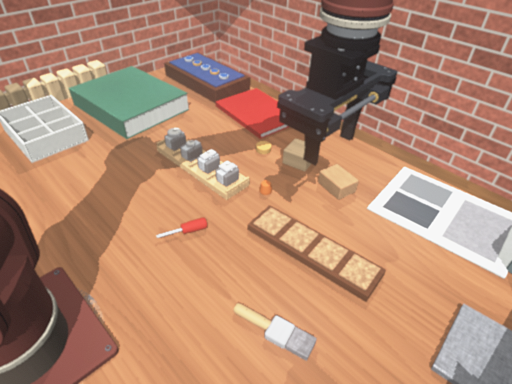

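The four watches stand upright and mirrored: in the top crop, large (65,102), small (147,98), oblong (224,95) and square (304,92). The storage pads are empty in the side view. The largest offset is about 4 mm against the 14 mm allowed, so I'm handing in.

```bash
python3 -c "
from bench import r
r.sleep(.3);r.job_done();print(r.get_state()['time'])"
```

```text
the job is handed in; nothing more can be done
the job is handed in; nothing more can be done
```

All four watches are now in the display rack in reverse order, and the job was handed in at about 40 s. From the robot, left to right, storage held square, oblong, small, large; the display now holds large, small, oblong, square.

- **Position:** in the last top view each watch was within about 2 mm of its bay centre in x. In y they were within about 1 mm, except the large one at about 4 mm. The limit is 14 mm.
- **Orientation:** the bands lie within about 0.03 rad of the ribs, and the watches look upright in both views.
- **Setting down:** each one touched the bay floor at 5–6 N and was released there. The gripper ended clear of everything.
- **Checks:** none failed. The 4 mm on the large watch may partly come from its wide head hiding the block edge in the top view. Bay-floor height and stillness were not measured separately.

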